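# Tighten the window ring of a reflectance meter with a pin spanner

## Robot

A 6-joint arm with a two-finger parallel gripper is mounted at the origin on the work surface. World frame = base frame: x ahead of the robot, y to its left, z up, the work surface at z = 0. Lengths are in m, angles in rad, forces in N, time in s.
With the tool pointing down it reaches from about 0.3 to 0.75 m from the base axis. Payload 8.5 kg.
Tool frame: the origin (TCP) lies at the very end of the fingers, on their centre line; the grasp point (between the pads) lies 19 mm behind it (bot.grasp_offset is the distance from the TCP to the grasp point, in m); z points along the fingers, y is the line along which they close (so a half turn about z gives the same grasp; the last joint's range is limited). The gripper opens to 88 mm and grips with 3 to 60 N. Pads are 18 mm wide; open, the fingers measure 123 mm over their backs; the gripper's body (75 mm by 187 mm) begins 45 mm behind the grasp point.
Start: joints at [-1.353, 0.381, 1.297, -0, 1.464, -0.215], TCP at [0.231, -0.499, 0.239] pointing down, gripper open.
Joint ranges: [-3.11, 3.11], [-0.89, 2.33], [0.22, 2.48], [-1.42, 4.56], [0.17, 2.85], [-2.88, 2.88]. Speed limits (rad/s): [2.39, 2.39, 3.14, 3.14, 3.14, 3.14].

## Interface

Orientations are given as a rotation vector (axis times angle).
In Python, from rig import bot, vision gives the robot as it stands. The module is installed in compiled form; this text tells all that it offers.
- The arm moves only by the tool arm_command, never from a script. Its arguments are lists of equal length, an entry for each row: "delta_pos": the shift along the world's x, y, z as a fraction of full scale, a list of three; "turn": the turn, a rotation vector about the world's x, y, z as a fraction of full scale, a list of three. A call has 1 to 8 rows; each row is the pose to reach, as a shift and turn from the pose commanded when the call began; what a row does not reach only later rows make up. Full scale, the value 1, is 100 mm for a shift and pi/4 rad for a turn. A row lasts 1/8 s, in which the tool goes at most 62.5 mm and 10.7 degrees, less where a joint would pass 70% of its speed; a pose out of reach is approached as far as the arm can. A call with a number of a shift or a turn outside -1 to 1 is refused whole. A call with a gripper value outside its range is refused whole. "jaw" is the finger opening in mm, from 0 to 88.1, set as the call begins (left out, the last holds). The fingers move at their own pace and stop on an object; the grip force is fixed at half the most. Time passes only in rows, so rows that repeat a pose let the fingers close. It gives the time, the measured TCP pose, the force, the opening and the grip force at its end, in the units of the state.
- bot.state(): the state, without advancing time (a new reading comes with each control period).
- vision.capture(name): name is "scene" or "top"; returns a dict with "pixels" (384x512x3 uint8, red, green, blue), "z_map" (384x512 float32, m along the optical axis (not along the pixel's ray), 0 where there is no reading), "fx", "fy", "cx", "cy" (pixels), "extrinsics" (4x4, takes a point from camera to world coordinates). Camera axes: x right, y down, z forward; pixel columns grow to the right and rows downward; lengths in m; the calibration is good to about 2 mm. A picture is of the moment at which its call begins.
- bot.close_job(): hands the job in; it is judged then, once.
The state is a dict: "time_s": time; "joint_positions": joint angles; "joint_vel": joint speeds; "effort": joint torques, N m; "eef_pos": TCP position; "ee_rot": TCP orientation; "wrist_force": force on the tool from outside, world axes, zero at the start; "wrist_torque": the same for the moment, N m; "opening": opening from 0.0 (shut) to 1.0 (fully open); "grip_force": force on a finger pad.
Only numpy, scipy, OpenCV 4.12 (cv2) and the standard library are available. Lean on these libraries where they do the work, as an engineer would, in place of code of your own. Each camera call takes 0.05 s, during which the arm holds its last target. There are 200 camera calls.

## Task

Pick the pin spanner that fits the slotted steel ring on top of the cream bench meter, lower both its pins into the ring's two slots until its crossbar lies on the ring, and only then turn the ring clockwise (seen from above) until its lug comes up against the stop post. Let go and leave the spanner standing fully seated in the ring; leave the other spanner standing in its stand.

Things in the scene. Friction and masses are not known exactly. Their poses are not given: they have to be found in the camera images.
- wide_grip (a point): Wide pin spanner (fits; under 0.4 kg), an upside-down T, pins down in a white stand 124 x 60 x 50 mm: steel bar 104 x 24 x 14 high, on its middle a grip block 36 along, 24 across, 60 high; under it two pins, 8 diameter, 11 long, 40 either side of the middle, loose in the stand's groove. Point: grip block's centre, 44 above the bar's underside. x along bar, y across, z up; a half turn is alike.
- narrow_grip (a point): Narrow pin spanner, does not fit: the same grip block and height, but its bar is 64 mm long, its pins 20 either side of the middle and its white stand 84 long. Same point (centre of the grip block) and axes. The two spanners may stand in either order.
- ring_face (a point): Centre of the top face of the steel ring: 130 mm outer, 51 inner diameter, 14 thick, face 89 above the bench, on a fixed cream meter 220 x 240 x 75. Turns with the ring: x points along the line through both slots, z up. Slots go through, centred 40 from the middle, 18 radially by 22 across, so the pins have 10 degrees of play each way. Seated, the grip's centre is 44 above this point.
- ring (a joint): Angle of the ring (rad), growing clockwise seen from above. Starts at 0 to 0.3; at 1.2 its lug (12 mm wide, on the rim 90 degrees anticlockwise of the ring's x axis) meets the fixed round stop post, 14 in diameter, beside the ring, and it turns no further. Friction about 0.1 N m; stays where left. Lug and post are no higher than the ring's face.
Mind the look-alikes: they are no part of the job. What is shaped like the part that bears wide_grip but orange or turquoise is not meant. Leave any purple look-alike of the part that bears narrow_grip alone.

How it is judged:
On the way:
1. both pins of the wide spanner are in the ring's slots, its bar on the ring's face, before the ring has been turned (horizontal distance between wide_grip and ring_face below 0.012 m and z of wide_grip in the frame of ring_face below 0.049 m and angle between the x axis of wide_grip and the x axis of ring_face, either way round below 0.3 rad and angle between wide_grip's own z axis and vertical below 0.12 rad and value of joint ring below 0.5 rad), for 0.1 s.
At the end, for the whole second after the job is handed in: Ring within 10 degrees of its stop (joint above 1.03 rad); wide spanner upright (7 degrees) with both pins in the slots (bar within 5 mm of the ring face, 12 mm of centre); narrow spanner upright in its stand, moved under 30 mm (value of joint ring above 1.03 rad and horizontal distance between wide_grip and ring_face below 0.012 m and z of wide_grip in the frame of ring_face below 0.049 m and angle between the x axis of wide_grip and the x axis of ring_face, either way round below 0.3 rad and angle between wide_grip's own z axis and vertical below 0.12 rad and distance of narrow_grip from where it was at the start of the episode below 0.03 m and angle between narrow_grip's own z axis and vertical below 0.15 rad); the robot touches nothing.
It also fails if it takes over 40 s, if anything falls off the work surface, if the arm or the gripper's body presses on something with over 40 N, if the wrist force passes 120 N, or if a joint passes its speed limit or range.

## Working session

There is one attempt and no reset: what is moved stays moved. The work goes in short steps, Python scripts to look and compute and a tool call to move; the robot and the scene stay as the last step left them, time stands still between calls to the robot, and variables do not carry over. Pictures are saved under pics/ and viewed, at most 10 in all, crops included, and the job is handed in when it is done.

Besides the shell and the picture viewer there is one more tool, called after ">>>" as a command line: name --argument value ..., lists and objects as JSON in quotes. arm_command: Moves the arm, as the interface text tells. Its arguments: {"type":"object","properties":{"delta_pos":{"type":"array","items":{"type":"array","items":{"type":"number","minimum":-1,"maximum":1}}},"turn":{"type":"array","items":{"type":"array","items":{"type":"number","minimum":-1,"maximum":1}}},"jaw":{"type":"number"}},"required":["delta_pos","turn"]}

```bash
mkdir -p pics
cat > h.py <<'E'
import numpy as np, cv2
from rig import bot, vision
def cap(n):
    c=vision.capture(n); np.savez('last_'+n+'.npz',**c); return c
def cloud(c):
    z=c['z_map']; v,u=np.mgrid[:z.shape[0],:z.shape[1]]
    P=np.stack([(u-c['cx'])/c['fx']*z,(v-c['cy'])/c['fy']*z,z],-1)
    E=c['extrinsics']; return P@E[:3,:3].T+E[:3,3]
E
python3 - <<'E'
from h import *
ims=[]
for n in('top','scene'):
    c=cap(n); cv2.imwrite(f'pics/{n}0.png',cv2.resize(c['pixels'][...,::-1],(800,600),interpolation=2)); print(n,c['extrinsics'].round(3).tolist(),c['fx'])
print(bot.state())
E
```

```text
top [[-0.013, -0.999, 0.048, 0.406], [-1.0, 0.013, -0.01, -0.082], [0.009, -0.048, -0.999, 1.009], [0.0, 0.0, 0.0, 1.0]] 388.75713717156833
scene [[0.619, 0.583, -0.526, 0.94], [0.785, -0.448, 0.428, -0.476], [0.014, -0.678, -0.735, 0.767], [0.0, 0.0, 0.0, 1.0]] 364.2699940911447
{'time_s': 0.1, 'joint_positions': array([-1.35330239e+00,  3.81131762e-01,  1.29809682e+00, -3.92896284e-05,
        1.46355973e+00, -2.15286230e-01]), 'joint_vel': array([-1.50159761e-04, -8.42334406e-04, -2.28192353e-03,  2.46347846e-03,
        1.40407801e-03, -4.69311964e-05]), 'effort': array([ 5.12685787e-03, -4.38647282e+01, -2.24914134e+01,  7.14677107e-02,
        3.42159031e-02, -7.93430968e-05]), 'eef_pos': array([ 0.23061516, -0.49907451,  0.23822754]), 'ee_rot': array([-3.06715804e+00, -6.74266375e-01,  6.34065451e-05]), 'wrist_force': array([-0.32885214, -0.55438266,  0.13287888]), 'wrist_torque': array([ 0.02350818,  0.06322315, -0.0147823 ]), 'grip_force': 0.0, 'opening': 0.9996327952805395}
```

View pics/top0.png

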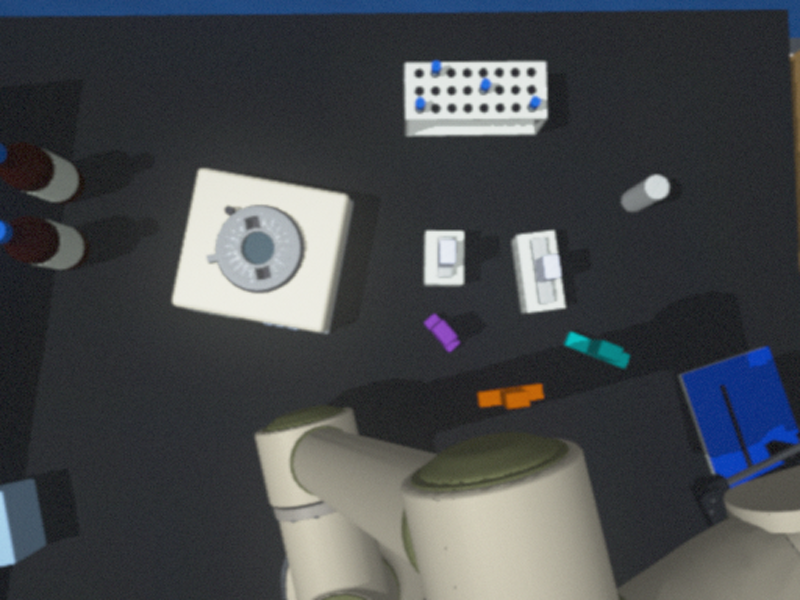

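View pics/scene0.png

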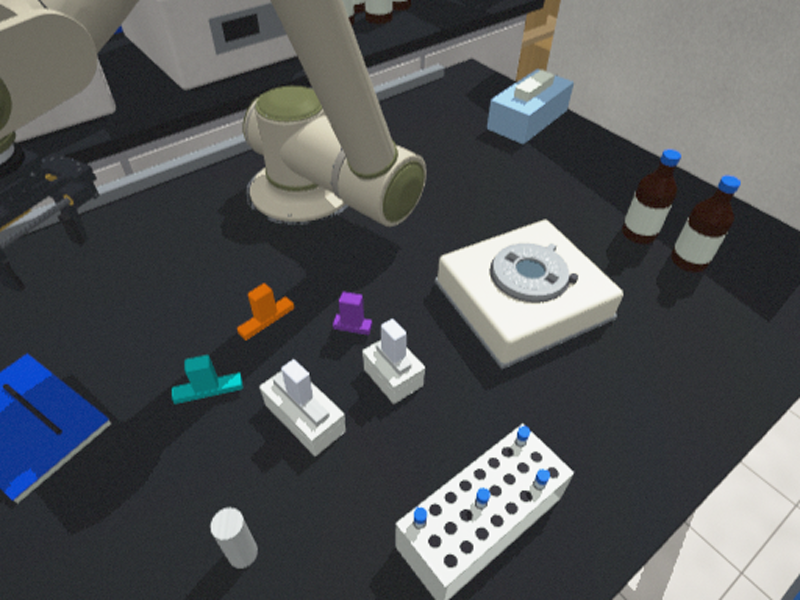

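Candidates at 800x600 top pixels:
- grey spanner on the long stand (545,268)
- grey spanner on the short stand (447,255)
- orange (512,397)
- turquoise (597,349)
- purple (441,332)

I choose (545,268), which has the long bar and long stand. The ring is at (259,248), with slots at about (252,223) and (263,272), its lug at (212,258) and the post at (231,211). I'll check this in a crop and measure.

Run:
```python
from h import *
c=np.load('last_top.npz'); P=cloud(c); im=c['pixels'][...,::-1]
def rect(m,t):
    p=P[m][:,:2].astype(np.float32); r=cv2.minAreaRect(p*1000); b=cv2.boxPoints(r); e=max((b[1]-b[0],b[2]-b[1]),key=np.linalg.norm)
    print(t,m.sum(),'c',np.round(r[0],1),'size',np.round(r[1],1),'ang',round(float(np.degrees(np.arctan2(e[1],e[0]))),1),'med z',np.median(P[m][:,2]).round(4))
v,u=np.mgrid[:384,:512]; s=.64
def box(a,b,c_,d): return (u>a*s)&(u<b*s)&(v>c_*s)&(v<d*s)
Z=P[...,2]
for nm,B in(('wide',box(500,580,220,325)),('narrow',box(415,475,220,295))):
    rect(B&(Z>.11),nm+' griptop'); rect(B&(Z>.055)&(Z<.075),nm+' bar'); rect(B&(Z>.04)&(Z<.075),nm+' stand')
M=box(160,365,160,340)
rect(M&(Z>.065)&(Z<.08),'meter')
R=M&(Z>.083)&(Z<.1); rect(R,'ring+lug')
p=P[R][:,:2].astype(np.float32)*1000; print('circle',cv2.minEnclosingCircle(p), np.median(P[R][:,2]))
a=cv2.resize(im[100:215,125:235],None,fx=5,fy=5,interpolation=2)[:575]; b=cv2.resize(im[135:250],None,fx=1,fy=1)
cw=cv2.resize(im[135:210,315:370],(422,575),interpolation=2)
o=np.hstack([a,cw]);o=cv2.resize(o,(800,int(o.shape[0]*800/o.shape[1])));print(o.shape); cv2.imwrite('pics/crop1.png',o)
```

```text
wide griptop 189 c [ 463.2 -196.6] size [ 37.9 254.3] ang -72.0 med z 0.1234
wide bar 304 c [ 499.6 -296.8] size [109.4  38.7] ang 7.2 med z 0.0637
wide stand 1007 c [ 498.  -303.8] size [124.3  61. ] ang 6.8 med z 0.0507
narrow griptop 176 c [ 469.3 -127.8] size [ 32.8 153.3] ang -24.1 med z 0.1233
narrow bar 101 c [ 521.  -158.3] size [37.9 63.8] ang -1.9 med z 0.0638
narrow stand 631 c [ 521.3 -151. ] size [60. 83.] ang -1.0 med z 0.0501
meter 6604 c [535.4 135.3] size [240.6 219.8] ang 78.9 med z 0.074
ring+lug 2000 c [536.1 137.2] size [133.1 128.7] ang 68.8 med z 0.0879
circle ((538.8016967773438, 142.30322265625), 72.93878936767578) 0.08794611334507041
(473, 800, 3)
```

View pics/crop1.png

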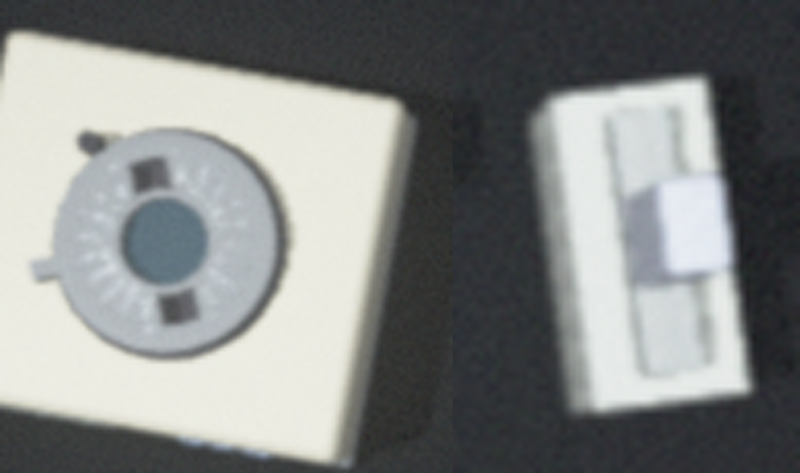

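The crop shows the wide spanner (long bar, grey) in its long stand. In the ring crop, the slots are at (151,176) and (180,307), the hole at (165,241), the lug at (47,268) and the post at (92,142). The lug is clear of the post.

Run:
```python
from h import *
from scipy.optimize import least_squares
c=np.load('last_top.npz'); P=cloud(c); E=c['extrinsics']
def onplane(u,v,z):
    d=E[:3,:3]@np.array([(u-c['cx'])/c['fx'],(v-c['cy'])/c['fy'],1]); return (E[:3,3]+d*(z-E[2,3])/d[2])[:2]*1000
for z in (.088,.081):
  a=onplane(161.2,142.3,z); b=onplane(168.2,174.1,z); h=onplane(164.6,158.1,z)
  print(z,'slots',a,b,'mid',(a+b)/2,'sep',np.linalg.norm(a-b),'hole',h,'ang',np.degrees(np.arctan2(*(a-b)[::-1])))
q=lambda x,y:onplane(125+x/4.115-.5,100+y/4.115-.5,.083)
print('lug',q(47,268),'post',q(92,142))
Z=P[...,2]
R=(Z>.083)&(Z<.095)&(np.hypot(P[...,0]-.536,P[...,1]-.137)<.1)
ro=R.astype(np.uint8); ro=cv2.morphologyEx(ro,cv2.MORPH_OPEN,np.ones((7,7)))
cs,_=cv2.findContours(ro,0,1); k=max(cs,key=len)[:,0]
pts=np.array([onplane(x,y,.088) for x,y in k])
f=least_squares(lambda t:np.hypot(pts[:,0]-t[0],pts[:,1]-t[1])-t[2],[536,137,65],loss='soft_l1'); print('ring fit',f.x)
def rr(mask,t,z):
    m=cv2.morphologyEx(mask.astype(np.uint8),cv2.MORPH_OPEN,np.ones((3,3)))
    p=P[m>0][:,:2]*1000; r=cv2.minAreaRect(p.astype(np.float32)); b=cv2.boxPoints(r); e=max((b[1]-b[0],b[2]-b[1]),key=np.linalg.norm)
    print(t,len(p),r,'mean',p.mean(0),'ang',np.degrees(np.arctan2(e[1],e[0])))
W=(abs(P[...,0]-.498)<.08)&(abs(P[...,1]+.304)<.06)
rr(W&(Z>.119)&(Z<.128),'wide top',0); rr(W&(Z>.059)&(Z<.068),'wide bar',0)
N=(abs(P[...,0]-.521)<.06)&(abs(P[...,1]+.151)<.05)
rr(N&(Z>.119)&(Z<.128),'nar top',0)
c=np.load('last_scene.npz'); P=cloud(c);Z=P[...,2]
W=(abs(P[...,0]-.498)<.08)&(abs(P[...,1]+.304)<.06)
rr(W&(Z>.119)&(Z<.128),'scene wide top',0); rr(W&(Z>.059)&(Z<.068),'scene wide bar',0)
R=(Z>.083)&(Z<.095)&(np.hypot(P[...,0]-.536,P[...,1]-.137)<.1);rr(R,'scene ring',0)
```

```text
0.088 slots [573.22048647 143.64151145] [497.03978008 127.13880973] mid [535.13013327 135.39016059] sep 77.94766957074465 hole [535.29935187 135.61124235] ang 12.222882753718716
0.081 slots [574.49180926 145.35349304] [497.73196835 128.72533588] mid [536.1118888  137.03941446] sep 78.54023673803748 hole [536.28239382 137.2621769 ] ang 12.222882753718734
lug [521.15114153 205.06985299] post [594.53446347 179.12418422]
ring fit [537.72450683 124.76719067  53.13581837]
wide top 160 ((497.1712646484375, -303.8484802246094), (35.02167892456055, 23.379941940307617), 1.2334160804748535) mean [ 497.09265613 -303.11002934] ang 1.2333921
wide bar 257 ((497.74993896484375, -304.3818054199219), (103.4249496459961, 25.058908462524414), 6.44962739944458) mean [ 495.23190413 -303.74917393] ang 6.449617
nar top 156 ((521.7484741210938, -151.383056640625), (20.939985275268555, 34.999969482421875), 88.935546875) mean [ 521.75193959 -151.14384112] ang -1.0644673
scene wide top 153 ((499.8302307128906, -301.3514099121094), (36.13707733154297, 23.398303985595703), 2.8277671337127686) mean [ 501.07647133 -301.35206146] ang 2.827758
scene wide bar 220 ((499.2787170410156, -301.12811279296875), (105.09089660644531, 24.05164337158203), 6.519992828369141) mean [ 517.19525191 -301.32629246] ang 6.5199842
scene ring 1129 ((538.3134155273438, 138.96800231933594), (132.2001953125, 128.71926879882812), 70.69728088378906) mean [541.30627795 136.24852118] ang 70.697296
```

>>> arm_command --delta_pos '[[0.45, 0.33, 0], [0.893, 0.655, 0], [0.893, 0.655, 0], [0.893, 0.655, 0]]' --turn '[[0, 0, 0.23], [0, 0, 0.46], [0, 0, 0.531], [0, 0, 0.531]]' --jaw 88

```text
time_s: 0.6
eef_pos: [0.3202, -0.4334, 0.2385]
ee_rot: [-2.862, -1.295, 0.0]
wrist_force: [-0.1, -0.9, 0.0]
opening: 0.995
grip_force: 0.0
```

>>> arm_command --delta_pos '[[0.45, 0.33, 0], [0.893, 0.655, 0], [0.893, 0.655, 0], [0.893, 0.655, 0]]' --turn '[[0, 0, 0.23], [0, 0, 0.46], [0, 0, 0.531], [0, 0, 0.531]]'

```text
time_s: 1.1
eef_pos: [0.4091, -0.3685, 0.2385]
ee_rot: [-2.533, -1.857, 0.0]
wrist_force: [0.3, -0.3, 0.1]
opening: 1.003
grip_force: 0.0
```

>>> arm_command --delta_pos '[[0.45, 0.33, -0.2], [0.893, 0.655, -0.4], [0.893, 0.655, -0.4], [0.893, 0.655, -0.4], [0.893, 0.655, -0.4]]' --turn '[[0, 0, 0.23], [0, 0, 0.46], [0, 0, 0.531], [0, 0, 0.531], [0, 0, 0.531]]'

```text
time_s: 1.72
eef_pos: [0.498, -0.3038, 0.199]
ee_rot: [2.097, 2.339, -0.0]
wrist_force: [0.2, 0.7, 0.3]
opening: 0.996
grip_force: 0.0
```

Run:
```python
from h import *
from scipy.spatial.transform import Rotation as R
s=bot.state();print(s['time_s'],s['eef_pos'],R.from_rotvec(s['ee_rot']).as_matrix().round(3).tolist(),s['joint_positions'],s['wrist_force'])
```

```text
1.725 [ 0.49795863 -0.30376678  0.1989779 ] [[-0.109, 0.994, 0.0], [0.994, 0.109, -0.0], [-0.0, 0.0, -1.0]] [-7.50550966e-01  4.68678121e-01  1.27018859e+00 -8.13713663e-05
  1.40230130e+00 -8.59771289e-01] [0.22849521 0.74962114 0.2608052 ]
```

>>> arm_command --delta_pos '[[0.0, 0.01, -0.3], [0.0, 0.01, -0.6], [0.0, 0.01, -0.6]]' --turn '[[0, 0, 0], [0, 0, 0], [0, 0, 0]]'

```text
time_s: 2.1
eef_pos: [0.4974, -0.3019, 0.1375]
ee_rot: [-2.093, -2.338, -0.0]
wrist_force: [0.8, -0.4, 0.2]
opening: 0.998
grip_force: 0.0
```

>>> arm_command --delta_pos '[[0, 0, -0.2], [0, 0, -0.4], [0, 0, -0.6], [0, 0, -0.6]]' --turn '[[0, 0, 0], [0, 0, 0], [0, 0, 0], [0, 0, 0]]'

```text
time_s: 2.6
eef_pos: [0.4984, -0.3023, 0.0792]
ee_rot: [-2.094, -2.342, 0.0]
wrist_force: [0.4, 0.2, -0.2]
opening: 0.995
grip_force: 0.0
```

>>> arm_command --delta_pos '[[0, 0, 0], [0, 0, 0], [0, 0, 0], [0, 0, 0], [0, 0, 0], [0, 0, 0]]' --turn '[[0, 0, 0], [0, 0, 0], [0, 0, 0], [0, 0, 0], [0, 0, 0], [0, 0, 0]]' --jaw 20

```text
time_s: 3.35
eef_pos: [0.4986, -0.3018, 0.0788]
ee_rot: [2.092, 2.343, 0.0]
wrist_force: [0.1, -0.6, 0.1]
opening: 0.409
grip_force: 30.0
```

>>> arm_command --delta_pos '[[0, 0, 0.15], [0, 0, 0.3], [0, 0, 0.65], [0, 0, 0.98], [0, 0, 0.98]]' --turn '[[0, 0, 0], [0, 0, 0], [0, 0, 0], [0, 0, 0], [0, 0, 0]]'

```text
time_s: 3.98
eef_pos: [0.4993, -0.3024, 0.1796]
ee_rot: [2.088, 2.339, -0.0]
wrist_force: [-0.2, -0.9, -2.8]
opening: 0.41
grip_force: 30.0
```

>>> arm_command --delta_pos '[[0, 0, 0.3], [0, 0, 0.55], [0, 0, 0.55], [0, 0, 0.55], [0, 0, 0.55]]' --turn '[[0, 0, 0], [0, 0, 0], [0, 0, 0], [0, 0, 0], [0, 0, 0]]'

```text
time_s: 4.6
eef_pos: [0.4982, -0.3015, 0.2302]
ee_rot: [-2.09, -2.341, -0.0]
wrist_force: [1.0, -0.2, -2.8]
opening: 0.406
grip_force: 30.0
```

Run:
```python
from h import *
c=cap('scene'); cv2.imwrite('pics/s1.png',cv2.resize(c['pixels'][100:310,80:360,::-1],(800,600),interpolation=2)); print(bot.state())
```

```text
{'time_s': 4.65, 'joint_positions': array([-7.47330945e-01,  4.44654308e-01,  1.21701106e+00, -2.77942390e-05,
        1.48209619e+00, -8.60463591e-01]), 'joint_vel': array([ 3.28794975e-03, -5.05216409e-03, -1.10248604e-02,  1.03665813e-03,
        4.71892196e-03,  4.67340038e-05]), 'effort': array([ 8.53329431e-03, -4.89344001e+01, -2.35171348e+01,  3.86539707e-02,
        6.72939909e-02, -1.69895147e-04]), 'eef_pos': array([ 0.49831936, -0.30157416,  0.23049061]), 'ee_rot': array([-2.09084912e+00, -2.34186476e+00, -1.95317385e-05]), 'wrist_force': array([-0.31640199, -1.11342238, -3.24335425]), 'wrist_torque': array([-0.07551766, -0.1068315 ,  0.013695  ]), 'grip_force': 29.998666564933956, 'opening': 0.4100239009221122}
```

View pics/s1.png

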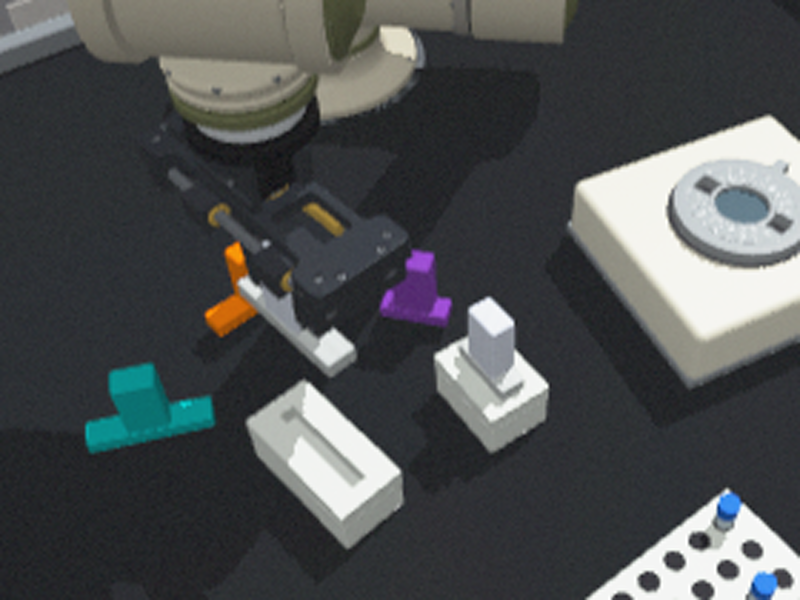

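The spanner is held at crop (300,320), its stand is empty at (325,460), and the narrow spanner at (492,350) is undisturbed. Next I carry it over to the ring.

>>> arm_command --delta_pos '[[0.04, 0.44, 0], [0.076, 0.876, 0], [0.076, 0.876, 0]]' --turn '[[0, 0, 0.03], [0, 0, 0.03], [0, 0, 0.03]]'

```text
time_s: 5.03
eef_pos: [0.5062, -0.2118, 0.2315]
ee_rot: [-2.06, -2.37, -0.0]
wrist_force: [-0.9, -0.0, -2.6]
opening: 0.403
grip_force: 30.0
```

>>> arm_command --delta_pos '[[0.04, 0.44, 0], [0.076, 0.876, 0], [0.076, 0.876, 0]]' --turn '[[0, 0, 0.03], [0, 0, 0.03], [0, 0, 0.03]]'

```text
time_s: 5.4
eef_pos: [0.5138, -0.1252, 0.2316]
ee_rot: [-2.033, -2.394, 0.0]
wrist_force: [0.1, -1.1, -2.5]
opening: 0.403
grip_force: 30.0
```

>>> arm_command --delta_pos '[[0.04, 0.44, 0], [0.076, 0.876, 0], [0.076, 0.876, 0]]' --turn '[[0, 0, 0.03], [0, 0, 0.03], [0, 0, 0.03]]'

```text
time_s: 5.78
eef_pos: [0.5216, -0.0382, 0.2316]
ee_rot: [-2.006, -2.418, 0.0]
wrist_force: [-0.3, -0.2, -2.8]
opening: 0.404
grip_force: 30.0
```

>>> arm_command --delta_pos '[[0.04, 0.44, 0], [0.076, 0.876, 0], [0.076, 0.876, 0]]' --turn '[[0, 0, 0.03], [0, 0, 0.03], [0, 0, 0.03]]'

```text
time_s: 6.15
eef_pos: [0.5294, 0.049, 0.2315]
ee_rot: [1.977, 2.441, -0.0]
wrist_force: [0.2, -1.5, -3.2]
opening: 0.406
grip_force: 30.0
```

>>> arm_command --delta_pos '[[0.04, 0.44, -0.2], [0.076, 0.876, -0.5], [0.076, 0.876, -0.75], [0.076, 0.876, -0.75], [0.076, 0.876, -0.75]]' --turn '[[0, 0, 0.015], [0, 0, 0.015], [0, 0, 0.015], [0, 0, 0.015], [0, 0, 0.015]]'

```text
time_s: 6.78
eef_pos: [0.5375, 0.1347, 0.1577]
ee_rot: [1.966, 2.448, 0.001]
wrist_force: [-0.5, -0.7, -2.8]
opening: 0.404
grip_force: 30.0
```

Run:
```python
from h import *
from scipy.spatial.transform import Rotation as R
s=bot.state(); M=R.from_rotvec(s['ee_rot']).as_matrix(); print(s['time_s'],s['eef_pos'],np.degrees(np.arctan2(M[1,1],M[0,1])),s['joint_positions'])
c=cap('scene'); cv2.imwrite('pics/s2.png',cv2.resize(c['pixels'][110:245,270:450,::-1],(800,600),interpolation=2))
P=cloud(c); Z=P[...,2]; z0=s['eef_pos'][2]
zb=z0-.0293+.014
m=(abs(Z-zb)<.005)&(np.hypot(P[...,0]-.536,P[...,1]-.1365)<.07)
p=P[m][:,:2].astype(np.float32)*1000; r=cv2.minAreaRect(p); print(len(p),r,np.median(Z[m]),zb)
```

```text
6.775 [0.5375476  0.13473694 0.15770747] 12.455663488551666 [ 3.20942603e-02  4.58553118e-01  1.41837666e+00 -3.42700128e-04
  1.26307130e+00 -1.85194075e-01]
234 ((538.8817138671875, 134.71401977539062), (104.82463836669922, 26.295610427856445), 12.269780158996582) 0.14228086834880244 0.1424074663883687
```

View pics/s2.png

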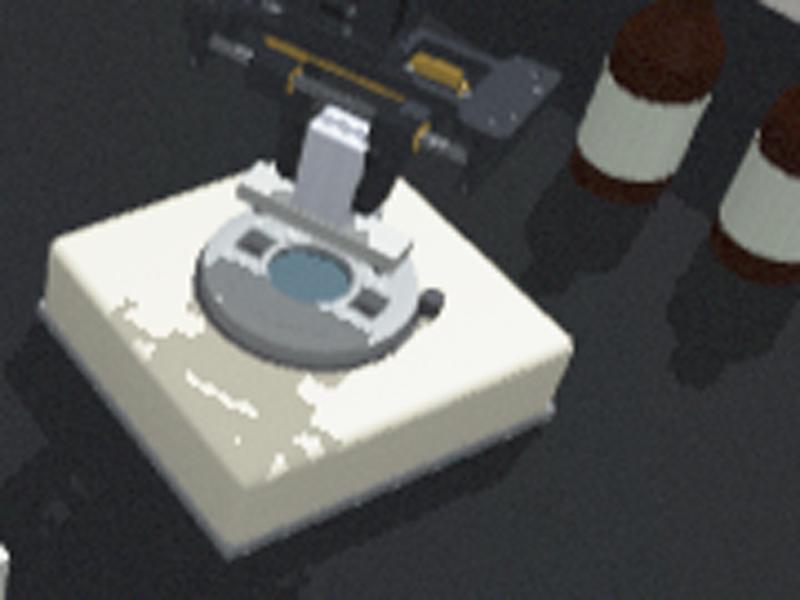

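The bar is centred over the ring at (325,220). Both slots are in view at (256,242) and (372,302), with the hole at (309,275) and the post at (431,300). I'll compare the bar and ring positions in this same camera.

Run:
```python
from h import *
c=np.load('last_scene.npz');E=c['extrinsics']
def q(x,y,z):
    u,v=270+x/4.444-.5,110+y/4.444-.5
    d=E[:3,:3]@np.array([(u-c['cx'])/c['fx'],(v-c['cy'])/c['fy'],1]); return (E[:3,3]+d*(z-E[2,3])/d[2])[:2]*1000
for z in(.089,.084):
  a,b,h=q(256,242,z),q(372,302,z),q(309,275,z);print(a,b,(a+b)/2,h,np.linalg.norm(a-b),np.degrees(np.arctan2(*(b-a)[::-1])))
```

```text
[497.56975897 132.28425455] [575.82902352 149.48895328] [536.69939124 140.88660392] [537.32047959 136.72082462] 80.12811083021364 12.398801235755132
[494.30434052 136.7760663 ] [573.14103496 154.10770856] [533.72268774 145.44188743] [534.34835874 141.24537126] 80.7193298565664 12.398801235755174
```

>>> arm_command --delta_pos '[[-0.007, 0.023, 0], [-0.007, 0.023, -0.12], [-0.007, 0.023, -0.24], [-0.007, 0.023, -0.28], [-0.007, 0.023, -0.32], [-0.007, 0.023, -0.32]]' --turn '[[0, 0, 0], [0, 0, 0], [0, 0, 0], [0, 0, 0], [0, 0, 0], [0, 0, 0]]'

```text
time_s: 7.58
eef_pos: [0.5359, 0.1385, 0.1246]
ee_rot: [-1.965, -2.451, 0.0]
wrist_force: [-0.0, -0.3, -3.1]
opening: 0.404
grip_force: 30.0
```

>>> arm_command --delta_pos '[[0, 0, -0.02], [0, 0, -0.04], [0, 0, -0.06], [0, 0, -0.07], [0, 0, -0.07], [0, 0, -0.07]]' --turn '[[0, 0, 0], [0, 0, 0], [0, 0, 0], [0, 0, 0], [0, 0, 0], [0, 0, 0]]'

```text
time_s: 8.32
eef_pos: [0.5359, 0.1385, 0.1178]
ee_rot: [1.965, 2.451, 0.0]
wrist_force: [-0.9, 0.5, -2.8]
opening: 0.41
grip_force: 30.0
```

Still no contact, and about 0.5–1 mm should remain, so I'll lower a little at a time.

>>> arm_command --delta_pos '[[0, 0, -0.005], [0, 0, -0.01], [0, 0, -0.015], [0, 0, -0.015]]' --turn '[[0, 0, 0], [0, 0, 0], [0, 0, 0], [0, 0, 0]]'

```text
time_s: 8.82
eef_pos: [0.5359, 0.1385, 0.1177]
ee_rot: [1.964, 2.45, 0.001]
wrist_force: [-4.2, -0.1, 10.8]
opening: 0.409
grip_force: 30.0
```

Run:
```python
from h import *
print(bot.state()['wrist_force'],bot.state()['eef_pos'])
c=cap('scene'); cv2.imwrite('pics/s3.png',cv2.resize(c['pixels'][110:245,270:450,::-1],(800,600),interpolation=2))
```

```text
[-4.1550787  -0.06466153 10.76740341] [0.53594643 0.13854282 0.11769438]
```

View pics/s3.png

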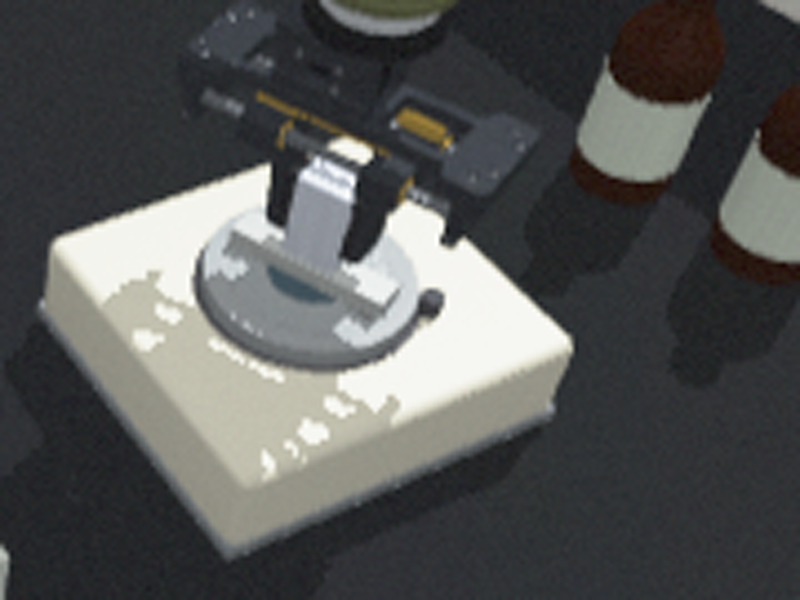

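It is seated: the bar lies on the ring at (315,265) and 14 N of contact force showed at the expected height. I'll ease the pressure and turn clockwise.

>>> arm_command --delta_pos '[[0, 0, 0.008], [0, 0, 0.008], [0, 0, 0.008], [0, 0, 0.008], [0, 0, 0.008], [0, 0, 0.008], [0, 0, 0.008], [0, 0, 0.008]]' --turn '[[0, 0, 0], [0, 0, -0.1], [0, 0, -0.2], [0, 0, -0.3], [0, 0, -0.4], [0, 0, -0.5], [0, 0, -0.6], [0, 0, -0.6]]'

```text
time_s: 9.88
eef_pos: [0.5362, 0.1387, 0.1177]
ee_rot: [2.483, 1.924, 0.002]
wrist_force: [-0.6, 1.0, 4.7]
opening: 0.403
grip_force: 30.0
```

```bash
cat > st.py <<'E'
from h import *
from scipy.spatial.transform import Rotation as R
s=bot.state(); M=R.from_rotvec(s['ee_rot']).as_matrix(); print(s['time_s'],s['eef_pos'].round(4),'yaw',np.degrees(np.arctan2(M[1,1],M[0,1])),s['joint_positions'].round(2),s['wrist_force'].round(1),s['wrist_torque'].round(2))
E
python3 st.py
```

```text
9.875 [0.5362 0.1387 0.1177] yaw -14.456856284743555 [0.04 0.5  1.47 0.   1.16 0.29] [-0.6  1.   4.7] [ 0.14  0.32 -0.09]
```

>>> arm_command --delta_pos '[[0, 0, 0], [0, 0, 0], [0, 0, 0], [0, 0, 0], [0, 0, 0], [0, 0, 0], [0, 0, 0]]' --turn '[[0, 0, -0.1], [0, 0, -0.2], [0, 0, -0.3], [0, 0, -0.4], [0, 0, -0.5], [0, 0, -0.6], [0, 0, -0.6]]'

```text
time_s: 10.75
eef_pos: [0.5365, 0.1386, 0.1177]
ee_rot: [2.863, 1.292, 0.003]
wrist_force: [1.1, -0.8, 5.1]
opening: 0.41
grip_force: 30.0
```

```bash
python3 st.py
python3 - <<'E'
from h import *
c=cap('scene'); cv2.imwrite('pics/s4.png',cv2.resize(c['pixels'][110:245,270:450,::-1],(800,600),interpolation=2))
E
```

```text
10.75 [0.5365 0.1386 0.1177] yaw -41.40373625501046 [0.04 0.5  1.47 0.   1.16 0.76] [ 1.1 -0.8  5.1] [ 0.07  0.17 -0.03]
```

View pics/s4.png

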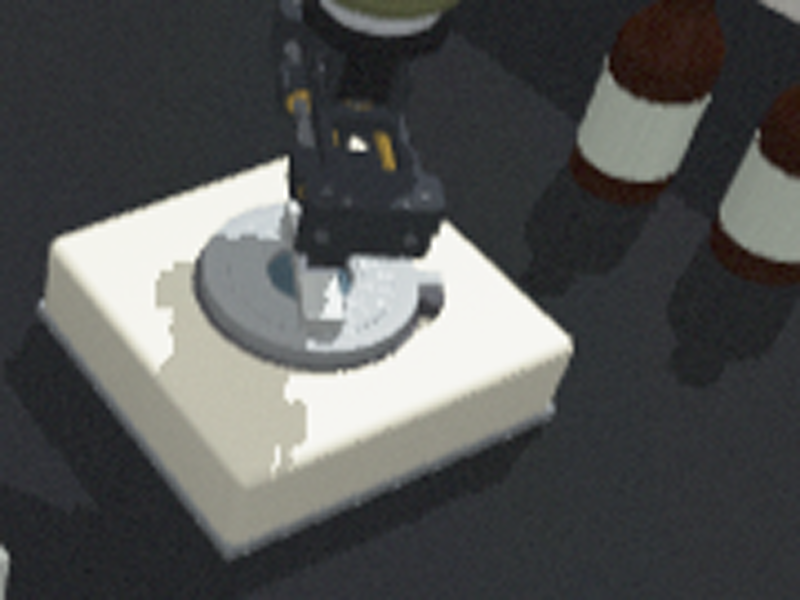

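The lug at (430,280) is almost at the post at (432,298). I'll continue in small steps and watch the torque.

>>> arm_command --delta_pos '[[0, 0, 0], [0, 0, 0], [0, 0, 0], [0, 0, 0]]' --turn '[[0, 0, -0.06], [0, 0, -0.12], [0, 0, -0.17], [0, 0, -0.17]]'

```text
time_s: 11.3
eef_pos: [0.5364, 0.1385, 0.1177]
ee_rot: [2.942, 1.1, 0.002]
wrist_force: [-0.6, -0.7, 5.6]
opening: 0.406
grip_force: 30.0
```

```bash
python3 st.py
```

```text
11.3 [0.5364 0.1385 0.1177] yaw -49.01529786725992 [0.04 0.5  1.47 0.   1.16 0.89] [-0.6 -0.7  5.6] [ 0.06  0.26 -0.07]
```

>>> arm_command --delta_pos '[[0, 0, 0], [0, 0, 0], [0, 0, 0], [0, 0, 0]]' --turn '[[0, 0, -0.05], [0, 0, -0.1], [0, 0, -0.1], [0, 0, -0.1]]'

```text
time_s: 11.8
eef_pos: [0.536, 0.1383, 0.1177]
ee_rot: [2.982, 0.985, 0.001]
wrist_force: [-2.5, -2.2, 7.9]
opening: 0.404
grip_force: 30.1
```

```bash
python3 st.py
```

```text
11.8 [0.536  0.1383 0.1177] yaw -53.43267109169628 [ 0.04  0.5   1.47 -0.    1.17  0.97] [-2.5 -2.2  7.9] [-0.17  0.54  0.51]
```

The torque has jumped to 0.5 N m, so the lug is against the stop. I'll relax slightly, release and lift.

>>> arm_command --delta_pos '[[0, 0, 0.002], [0, 0, 0.003], [0, 0, 0.003]]' --turn '[[0, 0, 0.02], [0, 0, 0.03], [0, 0, 0.03]]'

```text
time_s: 12.18
eef_pos: [0.5361, 0.1384, 0.1177]
ee_rot: [2.972, 1.018, 0.001]
wrist_force: [-1.1, -1.6, 4.7]
opening: 0.411
grip_force: 30.0
```

>>> arm_command --delta_pos '[[0, 0, 0], [0, 0, 0], [0, 0, 0], [0, 0, 0], [0, 0, 0], [0, 0, 0]]' --turn '[[0, 0, 0], [0, 0, 0], [0, 0, 0], [0, 0, 0], [0, 0, 0], [0, 0, 0]]' --jaw 80

```text
time_s: 12.92
eef_pos: [0.5359, 0.1385, 0.1173]
ee_rot: [2.973, 1.017, -0.0]
wrist_force: [0.2, 0.0, -0.7]
opening: 0.907
grip_force: 0.0
```

>>> arm_command --delta_pos '[[0, 0, 0.1], [0, 0, 0.3], [0, 0, 0.6], [0, 0, 1], [0, 0, 1], [0, 0, 1]]' --turn '[[0, 0, 0], [0, 0, 0], [0, 0, 0], [0, 0, 0], [0, 0, 0], [0, 0, 0]]'

```text
time_s: 13.68
eef_pos: [0.5355, 0.1385, 0.2171]
ee_rot: [-2.972, -1.016, 0.001]
wrist_force: [-0.4, 0.2, -0.6]
opening: 0.911
grip_force: 0.0
```

>>> arm_command --delta_pos '[[-0.3, -0.3, 0.3], [-0.6, -0.6, 0.4], [-1, -1, 0.4], [-1, -1, 0.4], [-1, -1, 0.4]]' --turn '[[0, 0, 0], [0, 0, 0], [0, 0, 0], [0, 0, 0], [0, 0, 0]]'

```text
time_s: 14.3
eef_pos: [0.4361, 0.0387, 0.2569]
ee_rot: [-2.972, -1.016, 0.001]
wrist_force: [0.1, 0.2, -0.5]
opening: 0.906
grip_force: 0.0
```

```bash
python3 st.py
python3 - <<'E'
from h import *
c=cap('scene'); cv2.imwrite('pics/s5.png',cv2.resize(c['pixels'][110:290,210:450,::-1],(800,600),interpolation=2))
P=cloud(c);Z=P[...,2];D=np.hypot(P[...,0]-.537,P[...,1]-.1375)
for t,m in(('top',(D<.05)&(Z>.15)&(Z<.17)),('bar',(D<.07)&(abs(Z-.103)<.005))):
  p=P[m][:,:2].astype(np.float32)*1000; print(t,cv2.minAreaRect(p),np.median(Z[m]),len(p))
E
```

```text
14.3 [0.4361 0.0387 0.2569] yaw -52.26980416664956 [-0.18  0.17  1.55  0.    1.43  0.73] [ 0.1  0.2 -0.5] [-0.09 -0.01  0.08]
top ((538.1983642578125, 136.99710083007812), (23.921541213989258, 34.45416259765625), 37.622344970703125) 0.1622388087392177 124
bar ((538.9014282226562, 136.22634887695312), (23.898237228393555, 100.60252380371094), 37.92544174194336) 0.10263277470876697 121
```

View pics/s5.png

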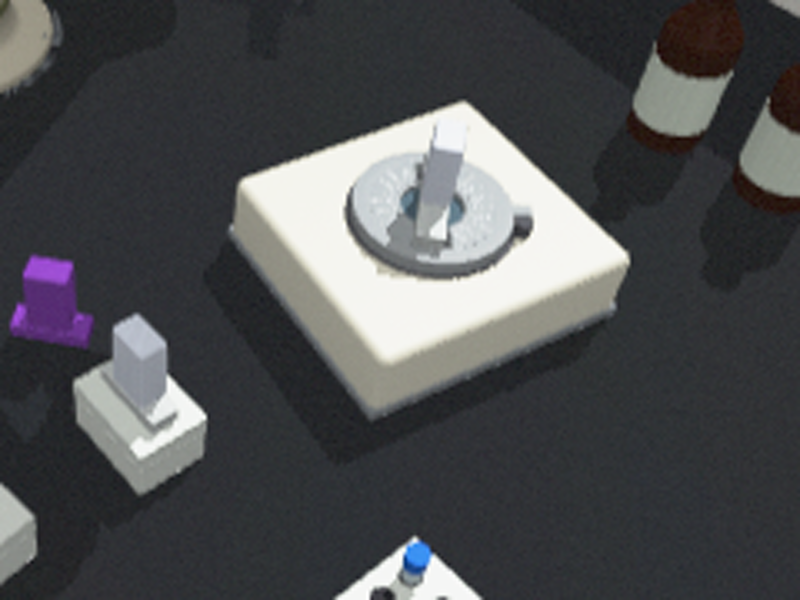

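The spanner stands upright and seated at (437,190), with its top 0.162 m above the bench. The lug at (520,213) is against the post, and the narrow spanner at (140,370) is undisturbed.

```bash
python3 -c "
from rig import bot
print(bot.close_job())"
```

```text
the job is handed in; nothing more can be done
None
```

The job is handed in, but no pass or fail came back: the wide spanner stands upright and fully seated in the ring, the ring's lug is against the stop post, and the narrow spanner was not touched.

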